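# Release the purple roller with the spring toggle, then shut and pin the shape box

## Task

Push the red spring toggle on the pine shape box over towards the lane where the purple cylinder waits and hold it there for about a second, until the purple one has rolled into the box, then let the toggle spring back; the yellow cylinder must stay in its lane. Then slide the lid fully shut, take the red locking pin from its stand and drop it fully home, down through the bracket and the lid's tongue. Leave the other toys where they are.

Things in the scene. Friction and masses are not known exactly. Their poses are not given: they have to be found in the camera images.
- sorter: Pine shape box with a feeding ramp behind it, one unit fixed to the table. Origin on the table under the middle of the open catch compartment; x points away from the robot, up the ramp, y left along the box, z up. The box spans x -58 to 40, y -68 to 239 mm, 63 mm high. A second compartment (y above 70) lies under the open lid. A lock bracket stands on its right (-y) end.
- catch (a point): Centre of the catch compartment's floor, 6 mm above the table. The compartment spans x -49 to 31, y -60 to 64 mm in the box's frame, with walls 51 to 63 mm high, and is open until the lid covers it.
- ramp_foot (a point): Middle of the ramp's low edge, 68 mm above the table. From here the ramp rises to +x at 14 degrees for 102 mm (z 93); it is 124 mm wide. Two lanes, 46 mm wide, centred on y = +31 and -31 mm; outer walls at most 110 mm and the divider 113 mm above the table. In each lane a cylinder lies against a red stop at the foot; when its stop goes down it rolls into the catch compartment.
- toggle (a joint): Angle (rad) of the red toggle, which pivots about a line along the box's x, 66 mm above the table, y = 0. 0 = upright, sprung to centre; positive leans to the box's +y; range -0.55 to 0.55. Leaning it to +y lowers the stop of the +y lane only, to -y that of the -y lane; fully down beyond about 0.42. Spring 0.5 N m/rad: about 3.5 N at the knob when fully over. Springs back when let go.
- toggle_knob (a point): Centre of the toggle's red ball knob, 26 mm across, on a 10 mm stem; 75 mm above the pivot, so 141 mm above the table when upright, at x = 115 mm, y = 0 in the box's frame. The ramp beneath it is empty. Moves with the toggle.
- lid (a joint): Lid opening in m along the box's +y: 0 = fully shut (against its stop), at most 0.172. Starts wide open. Friction about 1.2 N; stays where it is left.
- lid_handle (a point): Centre of the blue upright grip on the lid: 16 mm thick along the box's y, 50 mm along x, 34 mm tall (z 58 to 92 mm above the table). Moves with the lid; when shut it is at x = -25, y = 0 mm in the box's frame. The lid is a pine board 88 by 130 by 6 mm, top at z = 58 mm, with a tongue at its right end whose 14 mm hole lines up with the bracket's holes when shut.
- purple_center (a point): Centre of the purple cylinder, 36 mm across, 40 mm long, lying across its lane; about 30 g. It starts in either lane.
- yellow_center (a point): Centre of the yellow cylinder of the same size, in the other lane. It must stay there.
- lock_hole (a point): Centre of the mouth of the 14 mm hole in the upper plate of the lock bracket, on its top, 68 mm above the table. The bracket has two level beech plates, 46 by 36 by 6 mm; the lower one (top 48, underside 42 mm above the table) has an equal hole straight below, and the shut lid's tongue lies between them (z 52 to 58).
- pin_grip (a point): Point on the locking pin's axis, in its red head, 28 mm above the shoulder. Head 22 mm across, 42 mm tall; below the shoulder a 10 mm shank, 44 mm long, with a tapered end. About 30 g. Its z axis points up to the head. Starts upright in a beech stand 56 by 56 by 50 mm high (hole 14 mm wide, 47 deep), its shoulder on the stand's top.
- pin_tip (a point): Lower end of the pin's shank on its axis, 44 mm below the shoulder and 72 mm below pin_grip; its z axis points up to the head.
- star_c (a point): Centre of the loose pine star block, about 75 mm across, 22 mm high: bystander.
- ring1: Lime ring, 72 mm across, 18 mm high, lying flat, origin under its centre; ring2 lies on it: bystander.
- ring2: Lime ring lying on ring1: bystander.
- ring3: Lime ring of the same size, lying flat on the table: bystander.
- ring4: Lime ring of the same size, lying flat on the table: bystander.
- tweezer: Orange plastic tweezer, 170 mm long along its x, 45 mm wide, 12 mm high, lying flat: bystander.
There are look-alikes about, which are no part of the job. There is more than one size of the part that bears purple_center; the job needs the smaller.

How it is judged:
On the way, in this order (a step that is already met when the one before it is completed fails the run):
1. the toggle is pushed over and held, and the purple cylinder rolls into the box while it is over (((value of joint toggle above 0.33 rad and x of purple_center in the frame of sorter between -0.052 and 0.034 m and y of purple_center in the frame of sorter between -0.062 and 0.065 m and z of purple_center in the frame of sorter below 0.045 m) or (value of joint toggle below -0.33 rad and x of purple_center in the frame of sorter between -0.052 and 0.034 m and y of purple_center in the frame of sorter between -0.062 and 0.065 m and z of purple_center in the frame of sorter below 0.045 m))), for 0.15 s.
2. the toggle has sprung back upright with the purple cylinder in the box (value of joint toggle between -0.08 and 0.08 rad and x of purple_center in the frame of sorter between -0.052 and 0.034 m and y of purple_center in the frame of sorter between -0.062 and 0.065 m and z of purple_center in the frame of sorter below 0.045 m), for 0.2 s.
3. the lid is slid shut (value of joint lid below 0.004 m), for 0.2 s.
4. the pin is through both bracket plates and the lid's tongue (horizontal distance between pin_tip and lock_hole below 0.006 m and z of pin_tip in the frame of sorter below 0.029 m and angle between pin_tip's own z axis and vertical below 0.15 rad and value of joint lid below 0.004 m), for 0.2 s.
At the end, for the whole second after the job is handed in: Purple cylinder in the catch compartment, toggle upright (within 0.08 rad), lid shut to within 4 mm, pin upright (0.15 rad) in the bracket with its shoulder within 5 mm of the plate, let go and at rest (all of step 2 and all of step 4 and linear speed of pin below 0.02 m/s); the robot touches nothing.
It fails at once if the yellow cylinder leaves its place (moves over 25 mm) (distance of yellow_center from where it was at the start of the episode above 0.025 m).
It fails at once if a bystander toy is moved over 30 mm (distance of any of star_c, ring1, ring2, ring3, ring4, tweezer from where it was at the start of the episode above 0.03 m).
It also fails if it takes over 64 s, if anything falls off the work surface, if the arm or the gripper's body presses on something with over 40 N, if the wrist force passes 120 N, or if a joint passes its speed limit or range.

## Robot

A 6-joint arm with a two-finger parallel gripper is mounted at the origin on the work surface. World frame = base frame: x ahead of the robot, y to its left, z up, the work surface at z = 0. Lengths are in m, angles in rad, forces in N, time in s.
With the tool pointing down it reaches from about 0.25 to 0.725 m from the base axis. Payload 4 kg.
Tool frame: the origin (TCP) lies midway between the tips of the shut fingers; the grasp point (between the pads) lies 19 mm behind it; y points along the fingers, z is the direction in which the jaws open and shut, and the axes are right-handed (so a half turn about y gives the same grasp; the last joint's range is limited). The gripper opens to 85 mm and grips with 20 to 120 N. Pads are 22 mm wide; open, the fingers measure 114 mm over their backs; the gripper's body (76 mm by 85 mm) begins 54 mm behind the grasp point. The pads swing forward as they close: fully open they stand 13 mm farther back than shut.
Start: joints at [-1.193, 0.241, 0.005, 1.335, 0, 1.571], TCP at [0.184, -0.465, 0.231] pointing down, gripper open.
Joint ranges: [-2.72, 2.72], [-1.05, 1.87], [-1.09, 1.28], [-1.99, 2.15], [-1.42, 1.44], [-3.14, 3.14]. Speed limits (rad/s): [2.79, 2.79, 3.14, 3.14, 3.14, 3.14].

## Interface

Orientations are given as a unit quaternion [x, y, z, w].
In Python, from workcell import bot gives the robot as it stands. The module is installed in compiled form; this text tells all that it offers.
- The arm moves only by the shell command python3 -m handwheel 'ROWS' [OPENING]. ROWS is JSON, a list of rows, each a list of 6 numbers: the shift along the tool's x, y, z in units of 25 mm (1.0 is 25 mm), then the turn, a rotation vector about the tool's x, y, z in units of 10 degrees (1.0 is 10 degrees). A call has exactly 5 rows; each row is the pose to reach, as a shift and turn from the pose commanded when the call began, along the tool's axes at that moment; what a row does not reach only later rows make up. A row lasts 1/8 s, in which the tool goes at most 62.5 mm and 10.7 degrees, less where a joint would pass 70% of its speed; a pose out of reach is approached as far as the arm can. A call with a gripper value outside its range is refused whole. OPENING is the gripper command: -1 is shut, 1 is fully open, values between are in proportion, set as the call begins (- or left out, the last holds). The fingers move at their own pace and stop on an object; the grip force is fixed at half the most. Time passes only in rows, so rows that repeat a pose let the fingers close, or fill a call up. It gives the time, the measured TCP pose, the force and the opening at its end, in the units of the state.
- bot.get_obs(): the state, without advancing time (a new reading comes with each control period).
- bot.camera(name): name is "scene" or "top" or "wrist"; returns a dict with "color" (480x640x3 uint8, red, green, blue), "fx", "fy", "cx", "cy" (pixels), "rvec" (rotation vector, rad) and "tvec" (3), from world to camera coordinates, as OpenCV has them. Camera axes: x right, y down, z forward; pixel columns grow to the right and rows downward; lengths in m; the calibration is good to about 2 mm. A picture is of the moment at which its call begins. There is no depth.
- bot.job_done(): hands the job in, once; it reports no verdict.
The state is a dict: "clock": time; "joint_pos": joint angles; "joint_vel": joint speeds; "tau": joint torques, N m; "eef_pos": TCP position; "tool_rot": TCP orientation; "ft_force": force on the tool from outside, world axes, zero at the start; "ft_torque": the same for the moment, N m; "grip_width": finger opening in m.
Only numpy, scipy, OpenCV 4.12 (cv2) and the standard library are available. Lean on these libraries where they do the work, as an engineer would, in place of code of your own. Each camera call takes 0.05 s, during which the arm holds its last target.

## Working session

There is one attempt and no reset: what is moved stays moved. The work goes in short steps, Python scripts to look and compute and a shell command to move; the robot and the scene stay as the last step left them, time stands still between calls to the robot, and variables do not carry over. Pictures are saved under pics/ and viewed, and the job is handed in when it is done.

```bash
mkdir -p pics; cat > h.py <<'E'
import numpy as np,cv2
from workcell import bot
from scipy.spatial.transform import Rotation as R
def cam(n):
    c=bot.camera(n); c['R']=R.from_rotvec(np.array(c['rvec']).ravel()).as_matrix(); c['t']=np.array(c['tvec']).ravel(); return c
def ray(c,u,v):
    d=c['R'].T@np.array([(u-c['cx'])/c['fx'],(v-c['cy'])/c['fy'],1]); o=-c['R'].T@c['t']; return o,d
def onz(c,u,v,z):
    o,d=ray(c,u,v); return o+d*(z-o[2])/d[2]
def tri(c1,p1,c2,p2):
    o,d=ray(c1,*p1);q,e=ray(c2,*p2)
    s=np.linalg.lstsq(np.stack([d,-e],1),q-o,rcond=None)[0]
    a=o+d*s[0];b=q+e*s[1]; return (a+b)/2,np.linalg.norm(a-b)
def proj(c,P):
    p=c['R']@np.array(P)+c['t']; return np.array([c['fx']*p[0]/p[2]+c['cx'],c['fy']*p[1]/p[2]+c['cy']])
def save(c,n): cv2.imwrite('pics/'+n,cv2.cvtColor(c['color'],cv2.COLOR_RGB2BGR))
E
python3 - <<'E'
from h import *
o=bot.get_obs(); print({k:np.round(v,3) for k,v in o.items()})
for n in ['scene','top','wrist']:
    c=cam(n); save(c,n+'0.png'); print(n,c['fx'],c['fy'],c['cx'],c['cy'],(-c['R'].T@c['t']).round(3))
E
```

```text
{'clock': np.float64(0.0), 'joint_pos': array([-1.193,  0.241,  0.004,  1.335,  0.   ,  1.571]), 'joint_vel': array([-0.001,  0.   ,  0.   ,  0.001, -0.   , -0.001]), 'tau': array([ 0.0000e+00, -3.7232e+01,  2.5241e+01,  1.7000e-02,  0.0000e+00,
        0.0000e+00]), 'eef_pos': array([ 0.184, -0.464,  0.23 ]), 'tool_rot': array([-0.133,  0.695, -0.694,  0.133]), 'ft_force': array([ 0.169, -0.343,  0.643]), 'ft_torque': array([ 0.071, -0.019, -0.019]), 'grip_width': np.float64(0.085)}
scene 456.8311857746109 456.8311857746109 322.46860672655873 239.2131179738353 [ 1.129 -0.022  0.724]
top 516.0255294167878 516.0255294167878 316.0289861207037 234.7636076423723 [0.396 0.024 1.161]
wrist 348.83919266423817 348.83919266423817 318.1852843738772 238.78845066427695 [ 0.258 -0.435  0.373]
```

View pics/scene0.png

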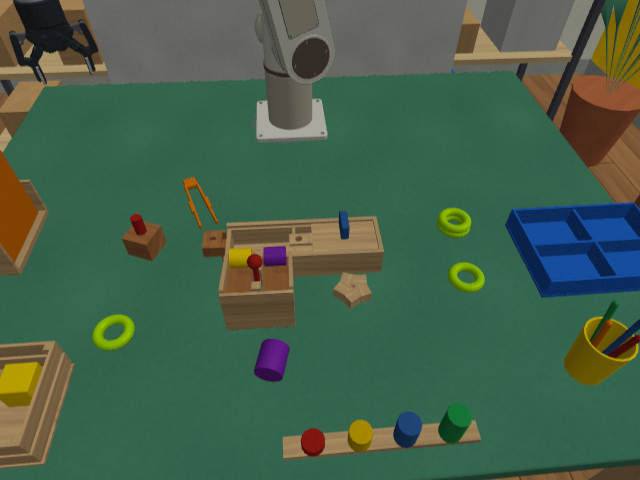

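View pics/top0.png

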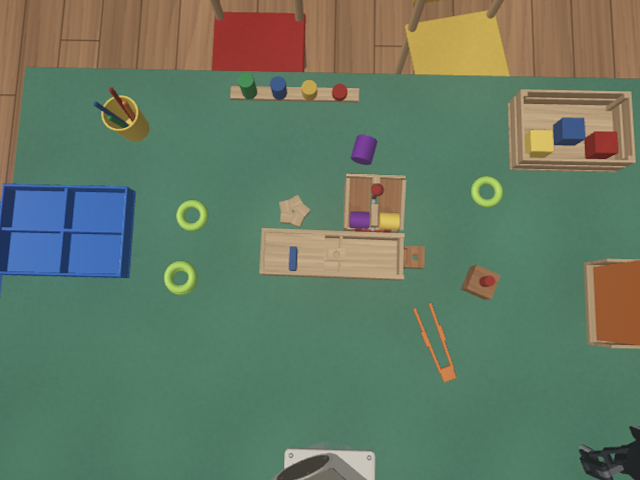

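View pics/wrist0.png

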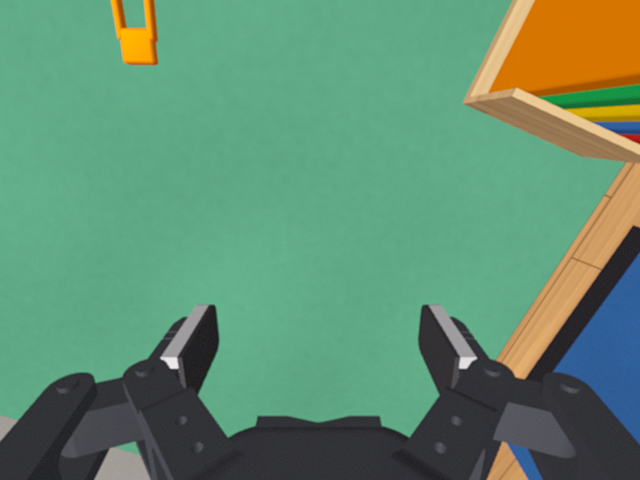

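```bash
python3 - <<'E'
from h import *
a=cv2.imread('pics/top0.png')[130:310,250:520]; cv2.imwrite('pics/c1.png',cv2.resize(a,None,fx=2.95,fy=2.95,interpolation=3))
a=cv2.imread('pics/scene0.png')[170:400,110:400]; cv2.imwrite('pics/c2.png',cv2.resize(a,None,fx=2.6,fy=2.6,interpolation=3))
E
```

```text
(no output)
```

View pics/c1.png

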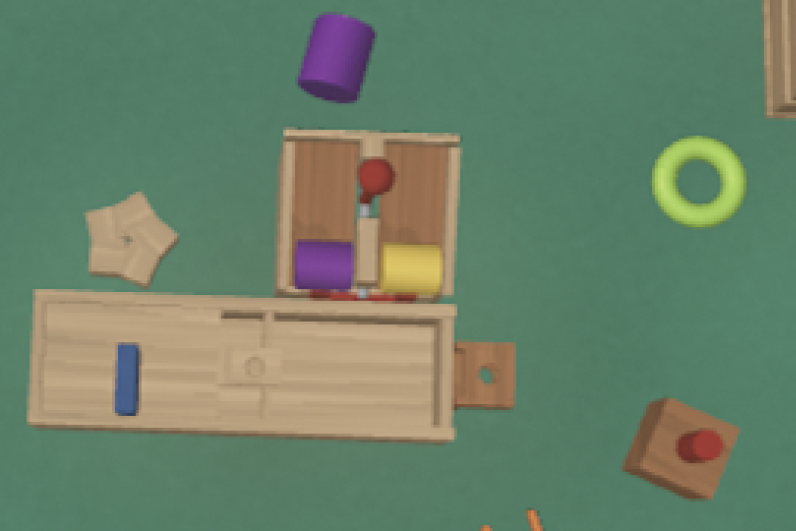

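View pics/c2.png

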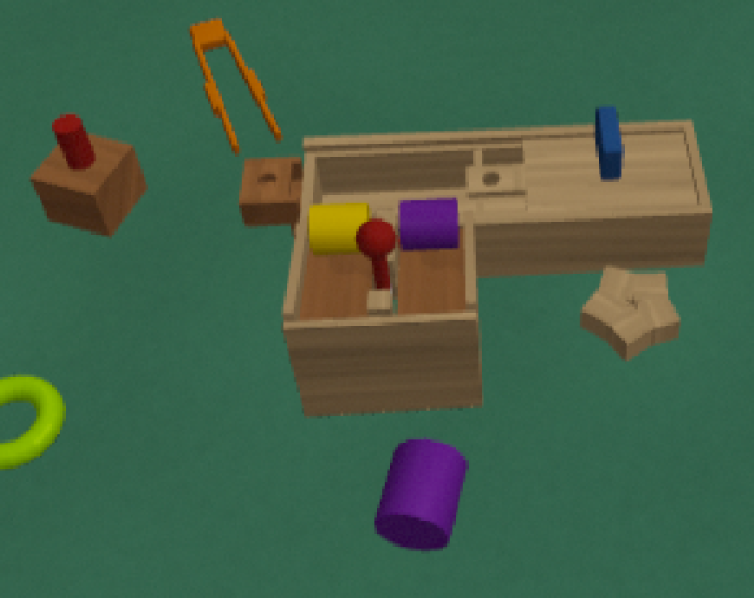

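The crops show two purple cylinders. The small one lies in the ramp lane (top 360,219), the bigger one loose on the table (top 364,149). The one in the lane is the one meant. It is on the picture-left (+y) side, with yellow at (390,221) in the −y lane. Red things: knob (377,190), pin head in its stand (487,282), and a red peg on the far board, which is a decoy. Next I'll measure.

```bash
cat > meas.py <<'E'
from h import *
def blobs(c,col,roi,mn=15):
    hsv=cv2.cvtColor(c['color'],cv2.COLOR_RGB2HSV); h,s,v=cv2.split(hsv)
    m={'red':((h<8)|(h>172))&(s>150)&(v>60),'blue':(h>105)&(h<125)&(s>120)&(v>40),'purple':(h>128)&(h<150)&(s>100),'yellow':(h>20)&(h<32)&(s>150)}[col]
    m=m.astype(np.uint8); k=np.zeros_like(m); x0,y0,x1,y1=roi; k[y0:y1,x0:x1]=m[y0:y1,x0:x1]
    n,l,st,ce=cv2.connectedComponentsWithStats(k)
    return [(tuple(ce[i].round(2)),st[i][:5].tolist()) for i in range(1,n) if st[i][4]>=mn],k
E
python3 - <<'E'
from meas import *
T=cam('top');S=cam('scene')
for col in ['red','blue','purple','yellow']:
    print(col,'T',blobs(T,col,(255,130,520,310))[0]); print('  S',blobs(S,col,(110,170,400,400))[0])
E
```

```text
red T [((np.float64(376.77), np.float64(189.95)), [372, 184, 11, 15, 109]), ((np.float64(382.61), np.float64(230.57)), [375, 230, 16, 2, 23]), ((np.float64(487.08), np.float64(280.85)), [480, 276, 15, 10, 123])]
  S [((np.float64(137.89), np.float64(224.03)), [130, 214, 17, 21, 226]), ((np.float64(254.82), np.float64(265.04)), [247, 254, 15, 27, 247])]
blue T [((np.float64(291.63), np.float64(258.58)), [289, 247, 7, 23, 86])]
  S [((np.float64(343.58), np.float64(224.68)), [339, 211, 10, 28, 227])]
purple T [((np.float64(363.57), np.float64(149.18)), [351, 135, 26, 29, 554]), ((np.float64(359.02), np.float64(219.64)), [350, 212, 19, 16, 296])]
  S [((np.float64(274.48), np.float64(255.64)), [264, 246, 22, 20, 402]), ((np.float64(271.57), np.float64(359.76)), [254, 339, 36, 42, 1137])]
yellow T []
  S [((np.float64(238.64), np.float64(256.8)), [228, 248, 25, 20, 410])]
```

```bash
python3 - <<'E'
from meas import *
T=cam('top');S=cam('scene')
px=[(261.9,228.3),(259.5,274.1),(403.6,279.2),(404.2,233.4)]
W=np.array([onz(T,*p,.063)[:2] for p in px]); B=np.array([[.04,.239],[-.058,.239],[-.058,-.068],[.04,-.068]])
Rr,_,V=[None]*3
a=W-W.mean(0); b=B-B.mean(0); U,s,Vt=np.linalg.svd(b.T@a); Rm=(U@Vt).T
t=W.mean(0)-Rm@B.mean(0); print('corners',W.round(4).tolist(),'yaw',np.degrees(np.arctan2(Rm[1,0],Rm[0,0])),'t',t.round(4)); print('res',(W-(B@Rm.T+t)).round(4).tolist())
def w(x,y): return (Rm@np.array([x,y])+t).round(4)
k=tri(T,(377.5,189.7),S,(254.6,261.5)); print('knob',k,'model',w(.115,0))
print('hole',onz(T,415.1,257.1,.068))
for z in (.092,): print('handle top',onz(T,291.6,259,z))
print('handle tri',tri(T,(291.63,258.58),S,(343.58,224.68)), 'expect',w(-.025,.172))
print('pin tri',tri(T,(487.08,280.85),S,(137.89,224.03)))
print('purple',tri(T,(359.02,219.64),S,(274.48,255.64)),w(.055,.031))
E
```

```text
corners [[0.5588, 0.1572], [0.4602, 0.1583], [0.4571, -0.1477], [0.5552, -0.1487]] yaw -0.625342458510126 t [ 0.5159 -0.0808]
res [[0.0003, -0.0006], [-0.0003, -0.0005], [-0.0, 0.0005], [0.0, 0.0006]]
knob (array([ 0.63197093, -0.08206955,  0.13899865]), np.float64(0.0011424799698512456)) model [ 0.6309 -0.0821]
hole [ 0.50422227 -0.17108935  0.068     ]
handle top [0.49148531 0.08925717 0.092     ]
handle tri (array([0.49396106, 0.08925754, 0.07301581]), np.float64(0.00224352982646005)) expect [0.4928 0.0914]
pin tri (array([ 0.45760803, -0.3208323 ,  0.07115882]), np.float64(0.0006097672546371483))
purple (array([ 0.57831439, -0.05012872,  0.08881424]), np.float64(0.0008417828317684333)) [ 0.5712 -0.0504]
```

```bash
cat > go.py <<'E'
import sys
from h import *
# usage: go.py x y z [jawyaw_deg]  -> units in tool axes
def plan(P,jy=None):
    o=bot.get_obs(); r=R.from_quat(o['tool_rot']); p=np.array(o['eef_pos'])
    M=r.as_matrix(); print('tool axes x,y,z cols\n',M.round(3)); print('p',p.round(4),'F',np.round(o['ft_force'],1),'w',round(float(o['grip_width']),4),'t',o['clock'])
    print('shift units',(M.T@(np.array(P)-p)/.025).round(3))
    if jy is not None:
        j=np.radians(jy); z=np.array([np.cos(j),np.sin(j),0]); 
        for s in(1,-1):
            y=np.array([0,0,-1.]); G=np.stack([np.cross(y,s*z),y,s*z],1)
            print('turn units',np.degrees((r.inv()*R.from_matrix(G)).as_rotvec()).round(2)/10)
if __name__=='__main__':
    a=[float(x) for x in sys.argv[1:]]; plan(a[:3],a[3] if len(a)>3 else None)
E
python3 go.py .631 -.14 .23 90
```

```text
tool axes x,y,z cols
 [[-0.929 -0.     0.369]
 [-0.369  0.    -0.929]
 [-0.    -1.    -0.001]]
p [ 0.1844 -0.4646  0.2311] F [ 0.7  0.1 -0.1] w 0.0852 t 0.35
shift units [-21.394   0.046  -5.479]
turn units [ 1.0000e-03 -1.5835e+01 -4.0000e-03]
turn units [3.000e-03 2.165e+00 1.000e-03]
```

```bash
python3 -m handwheel '[[-2.2,0,-0.56,0,0.43,0],[-4.4,0,-1.12,0,0.87,0],[-6.6,0,-1.68,0,1.3,0],[-8.8,0,-2.24,0,1.73,0],[-11,0,-2.8,0,2.165,0]]' -1; python3 go.py .631 -.14 .2 90
```

```text
clock: 0.98
eef_pos: [0.4156, -0.2971, 0.2315]
tool_rot: [-0.001, -0.707, 0.707, 0.001]
ft_force: [0.7, -0.2, 0.9]
grip_width: -0.0001
tool axes x,y,z cols
 [[-1.     0.    -0.003]
 [ 0.003 -0.    -1.   ]
 [-0.    -1.     0.   ]]
p [ 0.4156 -0.2971  0.2315] F [ 0.7 -0.2  0.9] w -0.0001 t 0.975
shift units [-8.599  1.259 -6.306]
turn units [ 4.0000e-03  1.7985e+01 -4.0000e-03]
turn units [-0.003 -0.015 -0.002]
```

```bash
python3 -m handwheel '[[-2,0.2,-1.4,0,0,0],[-4,0.5,-2.8,0,0,0],[-6,0.8,-4.2,0,0,0],[-8,1.1,-5.6,0,0,0],[-8.6,1.26,-6.3,0,0,0]]' -1; python3 go.py .631 -.14 .122
python3 - <<'E'
from h import *
c=cam('wrist');save(c,'w1.png'); c=cam('scene'); save(c,'s1.png')
a=cv2.imread('pics/s1.png')[130:400,110:400]; cv2.imwrite('pics/s1c.png',cv2.resize(a,None,fx=2.2,fy=2.2,interpolation=3))
E
```

```text
clock: 1.6
eef_pos: [0.6312, -0.1381, 0.1981]
tool_rot: [-0.001, 0.707, -0.707, 0.001]
ft_force: [0.3, 0.6, -1.2]
grip_width: 0.0001
tool axes x,y,z cols
 [[-1.    -0.001  0.003]
 [-0.003  0.001 -1.   ]
 [ 0.001 -1.    -0.001]]
p [ 0.6312 -0.1381  0.1981] F [ 0.3  0.6 -1.2] w 0.0001 t 1.6
shift units [0.007 3.044 0.076]
```

View pics/w1.png

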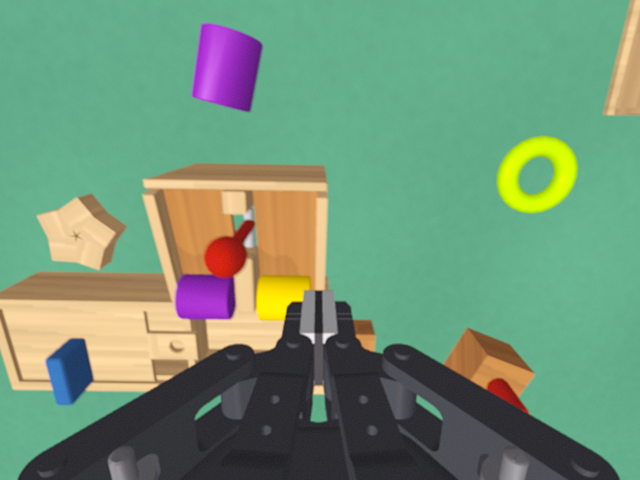

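View pics/s1c.png

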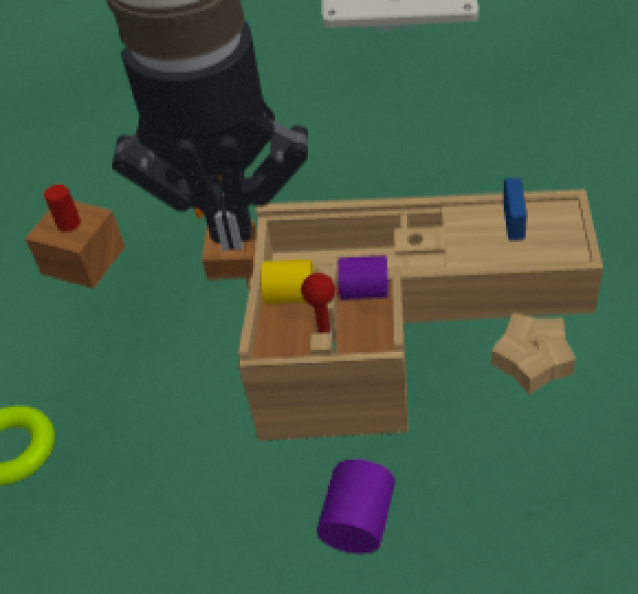

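```bash
python3 -m handwheel '[[0,1,0,0,0,0],[0,2,0,0,0,0],[0,3,0,0,0,0],[0,3.04,-0.5,0,0,0],[0,3.04,-1,0,0,0]]' -1;  python3 -m handwheel '[[0,0,-0.3,0,0,0],[0,0,-0.6,0,0,0],[0,0,-0.9,0,0,0],[0,0,-1.1,0,0,0],[0,0,-1.1,0,0,0]]' -1
python3 - <<'E'
from h import *
c=cam('wrist');save(c,'w2.png'); c=cam('scene'); save(c,'s2.png')
a=cv2.imread('pics/s2.png')[130:400,110:400]; cv2.imwrite('pics/s2c.png',cv2.resize(a,None,fx=2.2,fy=2.2,interpolation=3))
E
```

```text
clock: 2.33
eef_pos: [0.6291, -0.1158, 0.1251]
tool_rot: [-0.001, -0.707, 0.707, 0.0]
ft_force: [0.8, 0.4, 0.5]
grip_width: -0.0001
clock: 2.95
eef_pos: [0.6296, -0.0881, 0.124]
tool_rot: [-0.0, -0.707, 0.707, -0.0]
ft_force: [0.6, -1.4, 0.9]
grip_width: -0.0
```

View pics/w2.png

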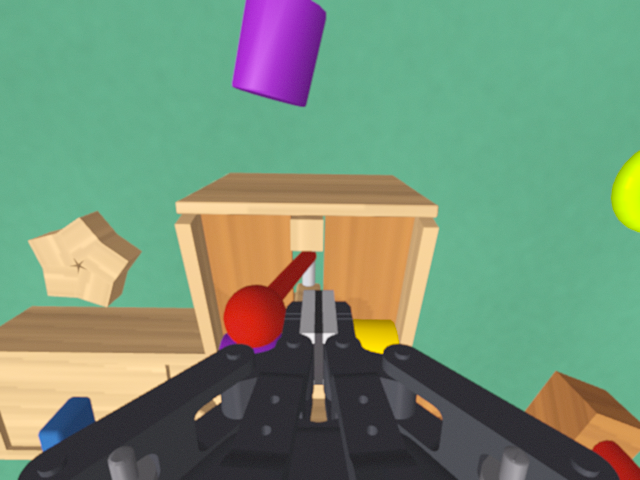

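View pics/s2c.png

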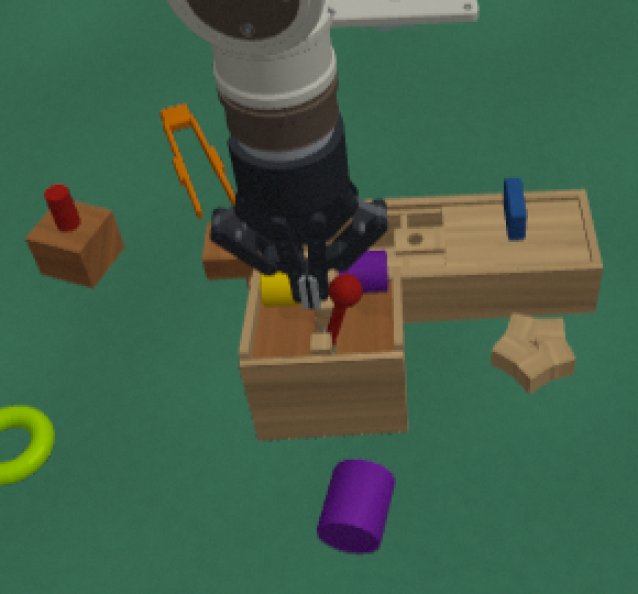

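```bash
python3 -m handwheel '[[0,0,-0.2,0,0,0],[0,0,-0.4,0,0,0],[0,0,-0.55,0,0,0],[0,0,-0.55,0,0,0],[0,0,-0.55,0,0,0]]' -1
python3 - <<'E'
from h import *
c=cam('wrist');save(c,'w3.png'); c=cam('scene'); save(c,'s3.png')
a=cv2.imread('pics/s3.png')[130:400,110:400]; cv2.imwrite('pics/s3c.png',cv2.resize(a,None,fx=2.2,fy=2.2,interpolation=3))
E
```

```text
clock: 3.68
eef_pos: [0.6287, -0.0746, 0.1235]
tool_rot: [0.0, -0.707, 0.707, 0.001]
ft_force: [0.3, -2.7, -2.1]
grip_width: -0.0003
```

View pics/w3.png

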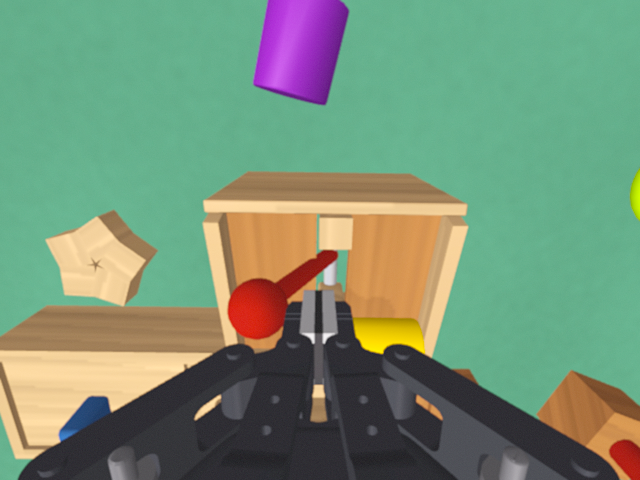

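View pics/s3c.png

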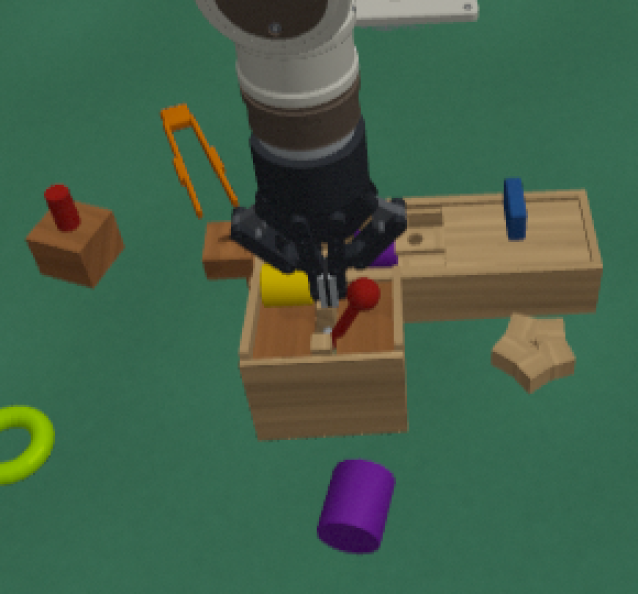

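The purple cylinder is rolling: it has left the ramp in the wrist view and shows at (380,250) in the scene crop. Yellow stays put. I'll hold.

```bash
python3 -m handwheel '[[0,0,-0.05,0,0,0],[0,0,-0.05,0,0,0],[0,0,-0.05,0,0,0],[0,0,-0.05,0,0,0],[0,0,-0.05,0,0,0]]' -1;python3 -m handwheel '[[0,0,0,0,0,0],[0,0,0,0,0,0],[0,0,0,0,0,0],[0,0,0,0,0,0],[0,0,0,0,0,0]]' -1
python3 - <<'E'
from h import *
c=cam('top');save(c,'t4.png'); c=cam('scene'); save(c,'s4.png')
a=cv2.imread('pics/s4.png')[160:330,180:400]; b=cv2.imread('pics/top0.png')
a=cv2.resize(a,None,fx=1.8,fy=1.8);b=cv2.imread('pics/t4.png')[160:330,250:430]; b=cv2.resize(b,None,fx=1.8,fy=1.8)
cv2.imwrite('pics/c4.png',np.hstack([a,b]))
E
```

```text
clock: 4.4
eef_pos: [0.6292, -0.0733, 0.1239]
tool_rot: [-0.0, -0.707, 0.707, -0.0]
ft_force: [-1.6, -3.1, -0.8]
grip_width: 0.0001
clock: 5.03
eef_pos: [0.6292, -0.0732, 0.1238]
tool_rot: [0.0, 0.707, -0.707, -0.0]
ft_force: [-1.3, -3.8, -0.6]
grip_width: -0.0
```

View pics/c4.png

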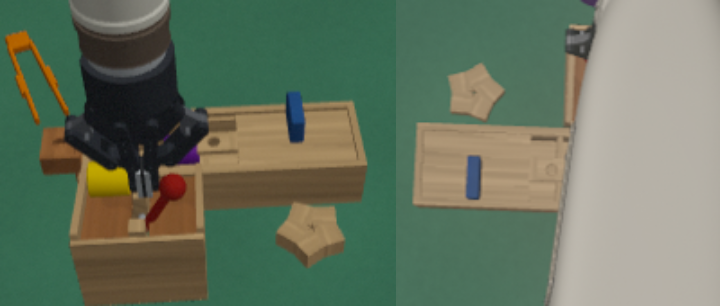

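```bash
python3 - <<'E'
from meas import *
S=cam('scene')
b,_=blobs(S,'purple',(255,220,320,300),8); print(b)
for (u,v),_ in b: print(onz(S,u,v,.035)-np.array([.516,-.081,0]))
E
python3 - <<'E'
import cv2
a=cv2.imread('pics/s4.png')[225:275,250:320]; cv2.imwrite('pics/c5.png',cv2.resize(a,None,fx=8,fy=8))
E
```

```text
[((np.float64(272.11), np.float64(236.11)), [271, 235, 4, 4, 9]), ((np.float64(285.43), np.float64(246.69)), [279, 241, 12, 10, 70])]
[-0.03803173  0.02430284  0.035     ]
[-0.00650493  0.05055925  0.035     ]
```

View pics/c5.png

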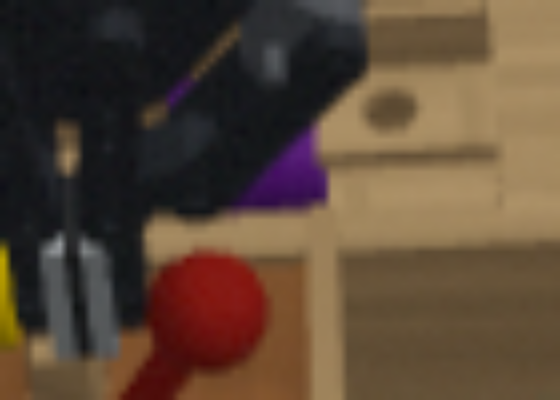

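```bash
python3 -m handwheel '[[0,0,0.5,0,0,0],[0,0,1,0,0,0],[0,0,1.5,0,0,0],[0,0,2.2,0,0,0],[0,0,2.8,0,0,0]]' -1;python3 -m handwheel '[[0,-1,0,0,0,0],[0,-2,0,0,0,0],[0,-3.5,0,0,0,0],[1.5,-3.5,0,0,0,0],[3.5,-3.5,0,0,0,0]]' -1
python3 - <<'E'
from h import *
c=cam('wrist');save(c,'w6.png'); c=cam('scene'); save(c,'s6.png')
a=cv2.imread('pics/s6.png')[130:400,110:400]; cv2.imwrite('pics/s6c.png',cv2.resize(a,None,fx=2.2,fy=2.2,interpolation=3))
E
```

```text
clock: 5.8
eef_pos: [0.6292, -0.1446, 0.1237]
tool_rot: [0.0, 0.707, -0.707, -0.0]
ft_force: [-0.5, 0.7, -0.7]
grip_width: -0.0
clock: 6.42
eef_pos: [0.542, -0.144, 0.2116]
tool_rot: [-0.001, -0.707, 0.707, -0.001]
ft_force: [0.4, -0.3, -0.2]
grip_width: -0.0001
```

View pics/w6.png

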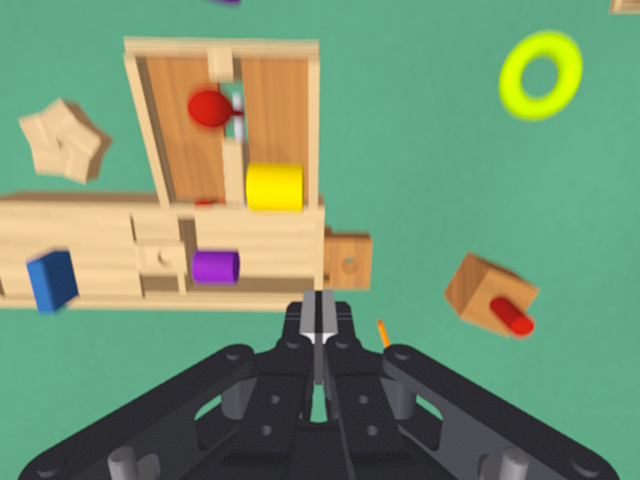

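View pics/s6c.png

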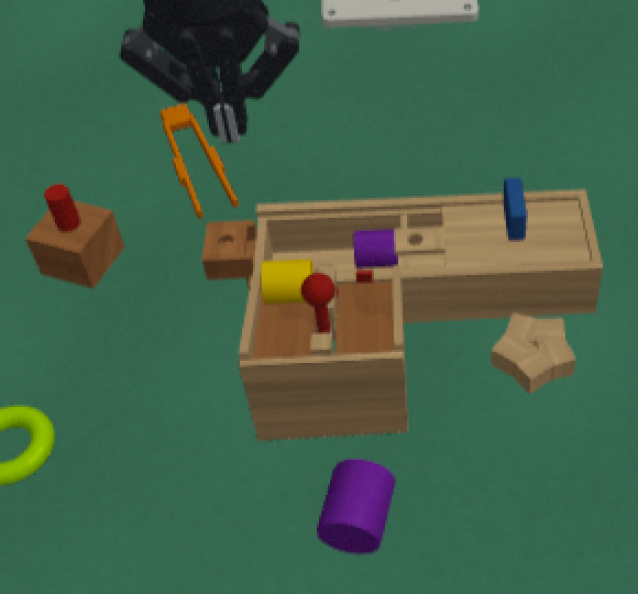

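The toggle is back upright (knob at wrist 210,108), the purple cylinder lies in the catch compartment (wrist 216,267), and yellow is still in its lane. Lid next.

```bash
python3 -m handwheel '[[0.5,0,-2.2,0,0,0],[1,0,-4.4,0,0,0],[1.5,0,-6.6,0,0,0],[2,0,-8.8,0,0,0],[2,0,-11,0,0,0]]' -1; python3 go.py .492 .13 .069
```

```text
clock: 7.15
eef_pos: [0.4963, 0.0474, 0.2116]
tool_rot: [-0.026, 0.721, -0.692, 0.024]
ft_force: [0.2, 0.9, 0.2]
grip_width: 0.0001
tool axes x,y,z cols
 [[-0.997 -0.004  0.071]
 [-0.071  0.041 -0.997]
 [ 0.001 -0.999 -0.041]]
p [0.4963 0.0474 0.2116] F [0.2 0.9 0.2] w 0.0001 t 7.15
shift units [-0.071  5.835 -3.075]
```

```bash
python3 -m handwheel '[[0,0,0,0,0,0],[0,0,0,0,0,0],[0,0,0,0,0,0],[0,0,0,0,0,0],[0,0,0,0,0,0]]' -1; python3 go.py .492 .13 .20 90
```

```text
clock: 7.78
eef_pos: [0.4963, 0.0465, 0.2113]
tool_rot: [-0.026, 0.721, -0.692, 0.024]
ft_force: [1.2, -0.5, 0.4]
grip_width: -0.0002
tool axes x,y,z cols
 [[-0.998 -0.004  0.07 ]
 [-0.07   0.04  -0.997]
 [ 0.001 -0.999 -0.04 ]]
p [0.4963 0.0465 0.2113] F [ 1.2 -0.5  0.4] w -0.0002 t 7.775
shift units [-0.063  0.586 -3.321]
turn units [  0.025 -17.596  -0.355]
turn units [0.231 0.401 0.016]
```

```bash
python3 -m handwheel '[[0,0.1,-0.8,0.06,0.1,0],[0,0.3,-1.6,0.12,0.2,0],[0,0.4,-2.4,0.2,0.3,0.02],[-0.06,0.59,-3.32,0.23,0.4,0.02],[-0.06,0.59,-3.32,0.23,0.4,0.02]]' -1; python3 go.py .492 .13 .069 90
```

```text
clock: 8.4
eef_pos: [0.4979, 0.0589, 0.1997]
tool_rot: [-0.033, 0.724, -0.689, 0.03]
ft_force: [-0.5, 0.4, 0.8]
grip_width: -0.0003
tool axes x,y,z cols
 [[-0.996 -0.006  0.088]
 [-0.088  0.05  -0.995]
 [ 0.002 -0.999 -0.05 ]]
p [0.4979 0.0589 0.1997] F [-0.5  0.4  0.8] w -0.0003 t 8.4
shift units [-0.025  5.363 -2.588]
turn units [  0.037 -17.488  -0.437]
turn units [0.286 0.507 0.024]
```

```bash
python3 -c "
from h import *
print(np.round(bot.get_obs()['joint_pos'],3))"
```

```text
[ 0.088  0.261 -0.053  1.259  0.05   3.141]
```

```bash
python3 go.py .492 .13 .20 0
```

```text
tool axes x,y,z cols
 [[-0.996 -0.006  0.088]
 [-0.088  0.05  -0.995]
 [ 0.002 -0.999 -0.05 ]]
p [0.4979 0.0589 0.1997] F [-0.5  0.4  0.8] w -0.0003 t 8.4
shift units [-0.015  0.13  -2.85 ]
turn units [ 0.24  -8.491 -0.203]
turn units [0.208 9.505 0.246]
```

```bash
python3 -m handwheel '[[0,0,-0.5,0.03,-1,-0.02],[0,0,-1,0.06,-2,-0.05],[0,0,-1.5,0.09,-3,-0.07],[0,0,-2,0.12,-4,-0.1],[0,0.13,-2.85,0.15,-5,-0.12]]' -1; python3 go.py .492 .13 .20 0
```

```text
clock: 9.02
eef_pos: [0.492, 0.13, 0.2006]
tool_rot: [-0.329, 0.633, -0.619, 0.328]
ft_force: [1.0, -0.2, 0.5]
grip_width: 0.0001
tool axes x,y,z cols
 [[-0.569 -0.01   0.822]
 [-0.822  0.017 -0.569]
 [-0.009 -1.    -0.018]]
p [0.492  0.13   0.2006] F [ 1.  -0.2  0.5] w 0.0001 t 9.025
shift units [ 0.001  0.024 -0.001]
turn units [ 0.085 -3.466 -0.079]
turn units [ 0.104 14.534  0.112]
```

```bash
python3 -m handwheel '[[0,0,0,0.02,-0.9,-0.02],[0,0,0,0.04,-1.8,-0.04],[0,0,0,0.06,-2.6,-0.06],[0,0,0,0.085,-3.46,-0.08],[0,0,0,0.085,-3.46,-0.08]]' -1; python3 go.py .492 .13 .069 0
python3 - <<'E'
from meas import *
T=cam('top');S=cam('scene');save(S,'s7.png');save(T,'t7.png')
print(blobs(S,'blue',(320,195,370,250))[0],blobs(T,'blue',(270,230,320,290))[0])
a=cv2.imread('pics/s7.png')[130:330,200:450]; cv2.imwrite('pics/s7c.png',cv2.resize(a,None,fx=2.4,fy=2.4,interpolation=3))
E
```

```text
clock: 9.65
eef_pos: [0.4917, 0.1299, 0.2004]
tool_rot: [-0.498, 0.502, -0.502, 0.498]
ft_force: [0.9, -0.4, -0.1]
grip_width: 0.0001
tool axes x,y,z cols
 [[-0.007 -0.001  1.   ]
 [-1.     0.    -0.007]
 [-0.    -1.    -0.001]]
p [0.4917 0.1299 0.2004] F [ 0.9 -0.4 -0.1] w 0.0001 t 9.65
shift units [-4.000e-03  5.256e+00  1.600e-02]
turn units [ 0.005 -0.042 -0.001]
turn units [1.0000e-03 1.7958e+01 8.0000e-03]
[((np.float64(343.56), np.float64(224.68)), [339, 211, 10, 28, 228])] []
```

View pics/s7c.png

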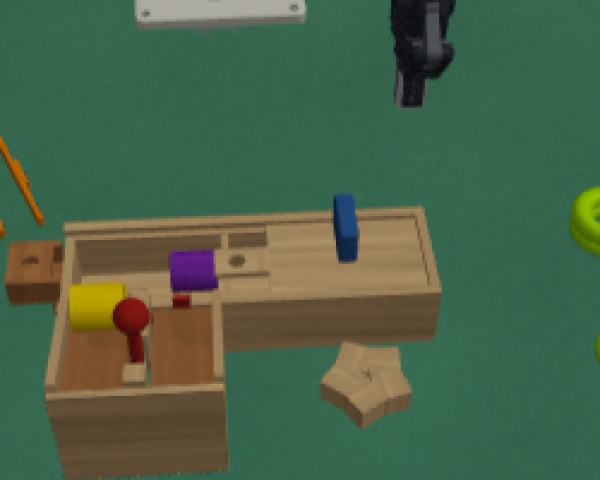

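```bash
python3 -m handwheel '[[0,1.5,0,0,0,0],[0,3,0,0,0,0],[0,4.5,0,0,0,0],[0,5.2,0,0,0,0],[0,5.2,0,0,0,0]]' -1; python3 -m handwheel '[[0.6,0,0,0,0,0],[1.2,0,0,0,0,0],[1.8,0,0,0,0,0],[2.4,0,0,0,0,0],[3,0,0,0,0,0]]' -1;  python3 -m handwheel '[[0.8,0,0,0,0,0],[1.6,0,0,0,0,0],[2.4,0,0,0,0,0],[3.2,0,0,0,0,0],[3.8,0,0,0,0,0]]' -1; python3 go.py .492 -.0615 .070
```

```text
clock: 10.38
eef_pos: [0.4902, 0.1294, 0.0688]
tool_rot: [-0.5, 0.503, -0.501, 0.497]
ft_force: [-1.0, 1.1, -0.1]
grip_width: 0.0001
clock: 11.0
eef_pos: [0.4914, 0.0537, 0.0707]
tool_rot: [-0.498, 0.502, -0.501, 0.499]
ft_force: [0.9, 0.4, 1.2]
grip_width: -0.0
clock: 11.62
eef_pos: [0.4901, -0.0414, 0.0703]
tool_rot: [-0.499, 0.502, -0.501, 0.498]
ft_force: [-0.2, 2.4, 1.3]
grip_width: -0.0001
tool axes x,y,z cols
 [[-0.006 -0.002  1.   ]
 [-1.     0.    -0.006]
 [-0.    -1.    -0.002]]
p [ 0.4901 -0.0414  0.0703] F [-0.2  2.4  1.3] w -0.0001 t 11.625
shift units [0.805 0.011 0.081]
```

```bash
python3 -m handwheel '[[0.2,0,0,0,0,0],[0.4,0,0,0,0,0],[0.6,0,0,0,0,0],[0.7,0,0,0,0,0],[0.7,0,0,0,0,0]]' -1;  python3 -m handwheel '[[0.04,0,0,0,0,0],[0.08,0,0,0,0,0],[0.1,0,0,0,0,0],[0.12,0,0,0,0,0],[0.12,0,0,0,0,0]]' -1; 
python3 - <<'E'
from meas import *
S=cam('scene');save(S,'s8.png');c=cam('wrist');save(c,'w8.png')
a=cv2.imread('pics/s8.png')[180:330,180:400]; cv2.imwrite('pics/s8c.png',cv2.resize(a,None,fx=3,fy=3,interpolation=3))
E
```

```text
clock: 12.25
eef_pos: [0.4907, -0.0578, 0.0703]
tool_rot: [-0.499, 0.501, -0.501, 0.498]
ft_force: [0.2, 0.4, 0.3]
grip_width: -0.0
clock: 12.88
eef_pos: [0.4906, -0.0607, 0.0704]
tool_rot: [-0.499, 0.502, -0.501, 0.498]
ft_force: [0.6, 0.7, -0.4]
grip_width: -0.0003
```

View pics/s8c.png

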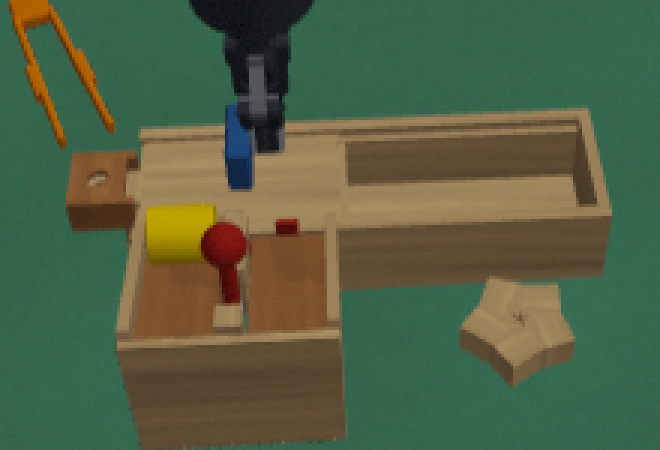

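View pics/w8.png

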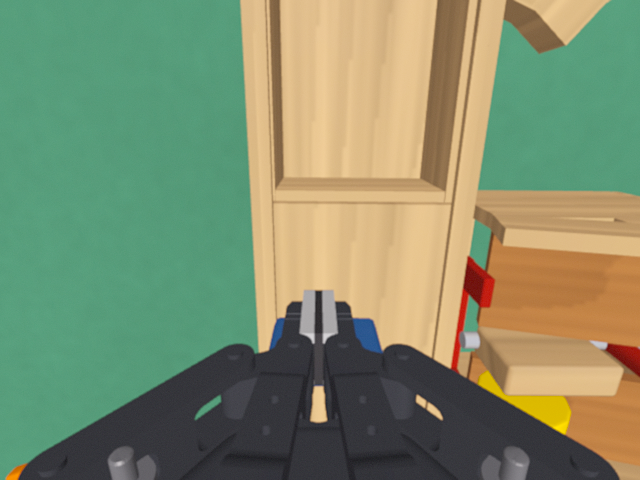

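```bash
python3 -m handwheel '[[0.04,0,0,0,0,0],[0.08,0,0,0,0,0],[0.12,0,0,0,0,0],[0.12,0,0,0,0,0],[0.12,0,0,0,0,0]]' -1;  python3 -m handwheel '[[0.04,0,0,0,0,0],[0.08,0,0,0,0,0],[0.1,0,0,0,0,0],[0.1,0,0,0,0,0],[0.1,0,0,0,0,0]]' -1
```

```text
clock: 13.6
eef_pos: [0.4906, -0.0612, 0.0704]
tool_rot: [-0.498, 0.502, -0.5, 0.5]
ft_force: [0.7, 9.0, 0.4]
grip_width: -0.0001
clock: 14.22
eef_pos: [0.4906, -0.0613, 0.0705]
tool_rot: [-0.497, 0.503, -0.498, 0.502]
ft_force: [1.5, 15.2, 1.6]
grip_width: 0.0003
```

```bash
python3 -m handwheel '[[-0.5,0,0,0,0,0],[-1,0,0,0,0,0],[-1,-1.7,0,0,0,0],[-1,-3.4,0,0,0,0],[-1,-5.2,0,0,0,0]]' -1;  python3 -m handwheel '[[2,0,0,0,0,0],[4,0,0,0,0,0],[6,0,-0.5,0,0,0],[7.5,0,-1,0,0,0],[9,0,-1,0,0,0]]' 1; python3 go.py .4576 -.3208 .16 0
python3 - <<'E'
from meas import *
S=cam('scene');save(S,'s9.png');c=cam('wrist');save(c,'w9.png');t=cam('top');save(t,'t9.png')
a=cv2.imread('pics/s9.png')[180:330,180:400]; cv2.imwrite('pics/s9c.png',cv2.resize(a,None,fx=3,fy=3,interpolation=3))
E
```

```text
clock: 14.85
eef_pos: [0.4903, -0.0412, 0.2014]
tool_rot: [-0.499, 0.502, -0.501, 0.498]
ft_force: [1.1, 1.6, -0.2]
grip_width: 0.0
clock: 15.48
eef_pos: [0.4633, -0.2674, 0.2005]
tool_rot: [-0.499, 0.502, -0.501, 0.498]
ft_force: [0.3, 0.2, -0.6]
grip_width: 0.0856
tool axes x,y,z cols
 [[-0.007 -0.002  1.   ]
 [-1.    -0.001 -0.007]
 [ 0.001 -1.    -0.002]]
p [ 0.4633 -0.2674  0.2005] F [ 0.3  0.2 -0.6] w 0.0856 t 15.475
shift units [ 2.138  1.62  -0.212]
turn units [ 0.01  -0.039  0.004]
turn units [-6.0000e-03  1.7961e+01  1.6000e-02]
```

View pics/s9c.png

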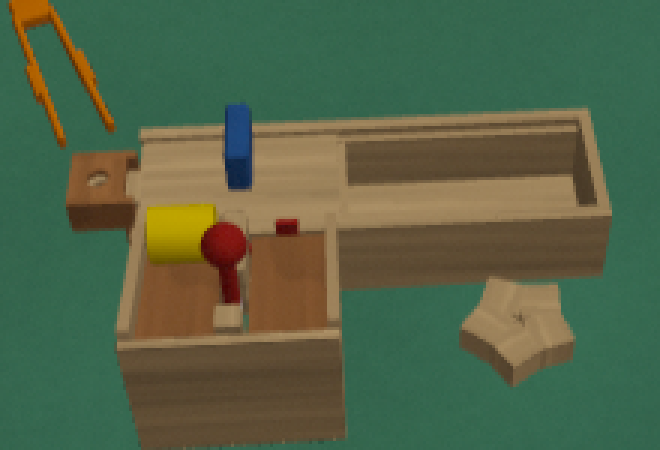

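View pics/w9.png

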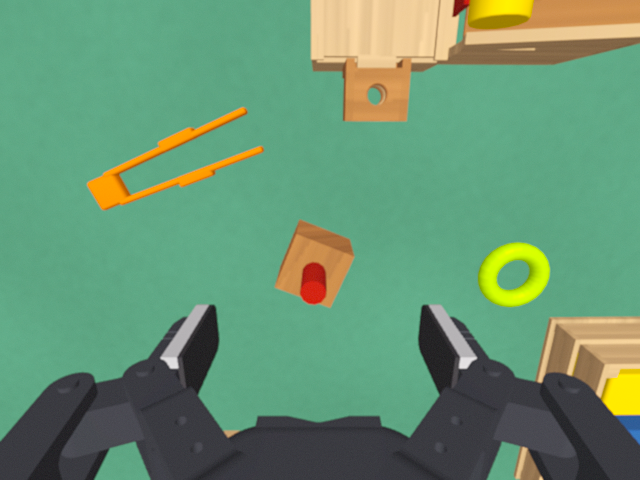

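View pics/t9.png

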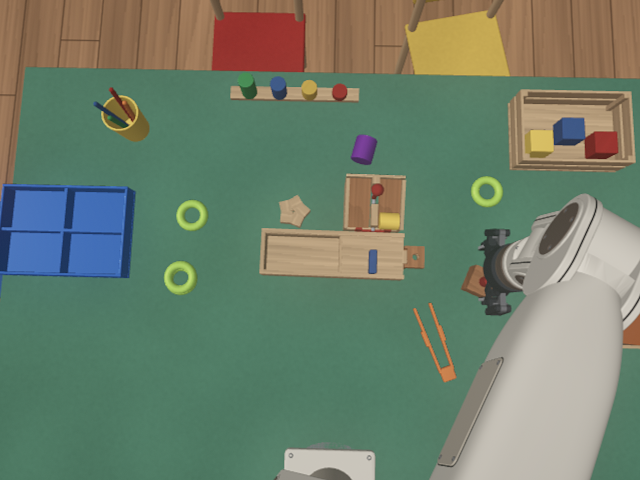

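```bash
python3 - <<'E'
from meas import *
w=cam('wrist')
print('pin top',onz(w,313.5,290.5,.092)); b,k=blobs(w,'red',(270,240,360,320)); print(b)
c=max(cv2.findContours(k,0,1)[0],key=cv2.contourArea); 
print('hole wrist',onz(w,376,94.5,.068),'scene',onz(cam('scene'),212.7,239.7,.068))
a=w['color'][::,:,::-1]
x=cv2.resize(a[60:135,330:430],None,fx=4,fy=4); y=cv2.resize(a[235:310,270:370],None,fx=4,fy=4); cv2.imwrite('pics/c10.png',np.hstack([x,y]))
E
```

```text
pin top [ 0.45863594 -0.31275146  0.092     ]
[((np.float64(312.82), np.float64(288.83)), [300, 268, 26, 42, 882])]
hole wrist [ 0.50575984 -0.16681943  0.068     ] scene [ 0.509516  -0.1702209  0.068    ]
```

View pics/c10.png

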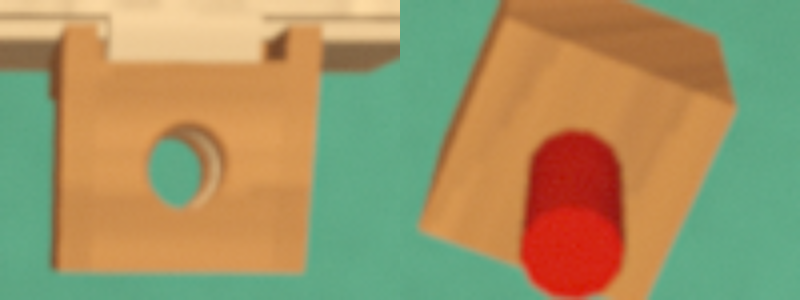

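```bash
python3 - <<'E'
from meas import *
w=cam('wrist'); save(w,'w11.png'); print(blobs(w,'red',(270,240,360,330))[0])
print('pin top',onz(w,313.3,298,.092),'base',onz(w,313.8,278.8,.05))
print('hole',onz(w,376.5,101.3,.068),'corners',onz(w,330+55/4,60+270/4,.068),onz(w,330+306/4,60+270/4,.068))
E
python3 go.py .4576 -.3208 .16 0
```

```text
[((np.float64(312.52), np.float64(291.14)), [300, 270, 25, 42, 890])]
pin top [ 0.45872499 -0.3173971   0.092     ] base [ 0.45850813 -0.31986807  0.05      ]
hole [ 0.50621493 -0.16927345  0.068     ] corners [ 0.48248657 -0.18747772  0.068     ] [ 0.52958014 -0.187731    0.068     ]
tool axes x,y,z cols
 [[-0.005 -0.002  1.   ]
 [-1.     0.    -0.005]
 [-0.    -1.    -0.002]]
p [ 0.4643 -0.2652  0.2002] F [ 0.2 -0.1  0.9] w 0.0851 t 15.775
shift units [ 2.227  1.609 -0.256]
turn units [ 0.009 -0.029 -0.002]
turn units [3.0000e-03 1.7971e+01 1.5000e-02]
```

```bash
python3 -m handwheel '[[1,0,-0.1,0,0,0],[2.17,0,-0.24,0,0,0],[2.17,1,-0.24,0,0,0],[2.17,1.6,-0.24,0,0,0],[2.17,1.6,-0.24,0,0,0]]' 1; python3 go.py .4583 -.3195 .058 0
python3 - <<'E'
from meas import *
w=cam('wrist'); save(w,'w12.png'); print(blobs(w,'red',(200,100,440,479))[0])
E
```

```text
clock: 16.4
eef_pos: [0.4574, -0.3185, 0.1589]
tool_rot: [-0.499, 0.503, -0.5, 0.499]
ft_force: [0.9, 0.6, -0.1]
grip_width: 0.0855
tool axes x,y,z cols
 [[-0.004 -0.004  1.   ]
 [-1.     0.002 -0.004]
 [-0.002 -1.    -0.004]]
p [ 0.4574 -0.3185  0.1589] F [ 0.9  0.6 -0.1] w 0.0855 t 16.4
shift units [0.046 4.038 0.051]
turn units [ 0.023 -0.023 -0.012]
turn units [ 0.018 17.977  0.036]
[((np.float64(320.85), np.float64(250.0)), [305, 227, 32, 46, 1196])]
```

View pics/w12.png

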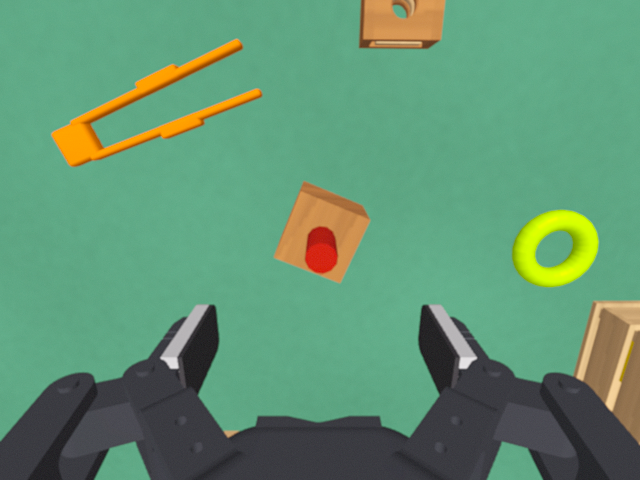

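```bash
python3 - <<'E'
from meas import *
w=cam('wrist'); print('pin top',onz(w,321,257.5,.092),'base',onz(w,321,238,.05),'tcp',bot.get_obs()['eef_pos'].round(4))
E
```

```text
pin top [ 0.45867297 -0.32055932  0.092     ] base [ 0.45888444 -0.32091747  0.05      ] tcp [ 0.4585 -0.3196  0.1608]
```

```bash
python3 -m handwheel '[[0.04,1,0,0,0,0],[0.04,2,0,0,0,0],[0.04,3,0,0,0,0],[0.04,3.8,0,0,0,0],[0.04,4.1,0,0,0,0]]' 1; python3 -m handwheel '[[0,0,0,0,0,0],[0,0,0,0,0,0],[0,0,0,0,0,0],[0,0,0,0,0,0],[0,0,0,0,0,0]]' -1; python3 go.py .506 -.170 .16 0
python3 - <<'E'
from meas import *
w=cam('wrist'); save(w,'w13.png')
E
```

```text
clock: 17.12
eef_pos: [0.4581, -0.3208, 0.0576]
tool_rot: [-0.499, 0.502, -0.501, 0.498]
ft_force: [-0.1, 0.1, 0.2]
grip_width: 0.0856
clock: 17.75
eef_pos: [0.4586, -0.3216, 0.0589]
tool_rot: [0.499, -0.501, 0.502, -0.498]
ft_force: [-0.4, 0.5, 5.5]
grip_width: 0.0206
tool axes x,y,z cols
 [[-0.006  0.001  1.   ]
 [-1.    -0.001 -0.006]
 [ 0.001 -1.     0.001]]
p [ 0.4586 -0.3216  0.0589] F [-0.4  0.5  5.5] w 0.0206 t 17.75
shift units [-6.071 -4.051  1.864]
turn units [-0.003 -0.032  0.006]
turn units [-9.0000e-03  1.7968e+01 -5.0000e-03]
```

View pics/w13.png

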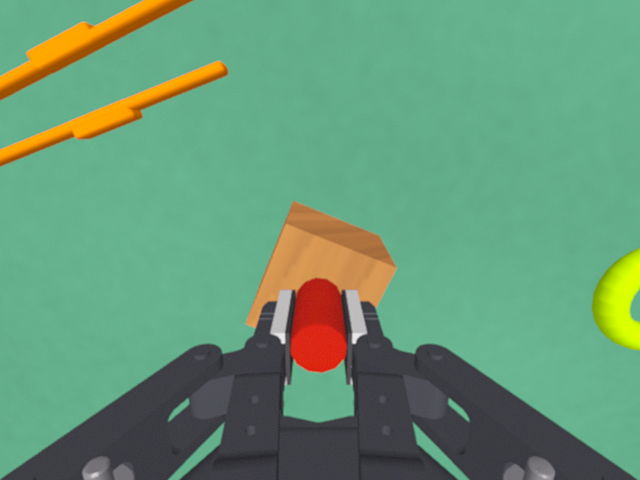

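```bash
python3 -m handwheel '[[0,-0.8,0,0,0,0],[0,-1.8,0,0,0,0],[0,-2.8,0,0,0,0],[0,-3.8,0,0,0,0],[0,-4.05,0,0,0,0]]' -1; python3 -m handwheel '[[-1.5,0,0.46,0,0,0],[-3,0,0.93,0,0,0],[-4.5,0,1.4,0,0,0],[-6,0,1.86,0,0,0],[-6.07,0,1.86,0,0,0]]' -1;  python3 go.py .506 -.170 .125 0
python3 - <<'E'
from meas import *
w=cam('wrist'); save(w,'w14.png'); s=cam('scene'); save(s,'s14.png')
a=cv2.imread('pics/s14.png')[170:290,150:310]; cv2.imwrite('pics/s14c.png',cv2.resize(a,None,fx=4,fy=4,interpolation=3))
E
```

```text
clock: 18.42
eef_pos: [0.4589, -0.3218, 0.1605]
tool_rot: [0.499, -0.501, 0.502, -0.499]
ft_force: [-0.8, -0.4, -0.8]
grip_width: 0.0205
clock: 19.05
eef_pos: [0.5054, -0.1673, 0.1578]
tool_rot: [-0.5, 0.501, -0.499, 0.499]
ft_force: [-1.0, -0.3, -0.4]
grip_width: 0.0205
tool axes x,y,z cols
 [[-0.002 -0.003  1.   ]
 [-1.     0.001 -0.002]
 [-0.001 -1.    -0.003]]
p [ 0.5054 -0.1673  0.1578] F [-1.  -0.3 -0.4] w 0.0205 t 19.05
shift units [0.11  1.312 0.03 ]
turn units [ 0.017 -0.009 -0.006]
turn units [9.0000e-03 1.7991e+01 2.7000e-02]
```

View pics/w14.png

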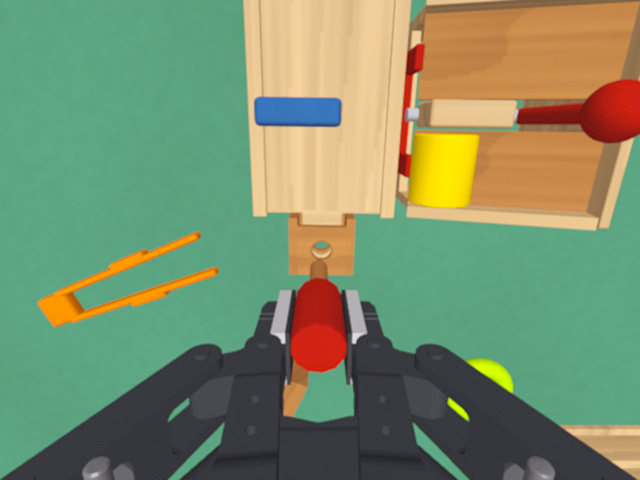

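View pics/s14c.png

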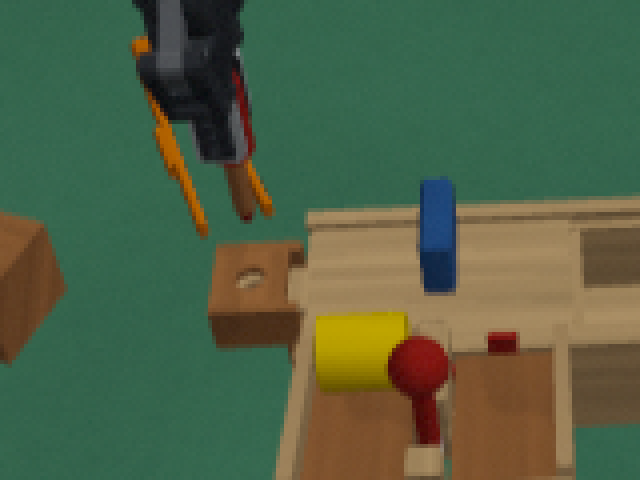

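```bash
python3 - <<'E'
from meas import *
w=cam('wrist'); save(w,'w15.png'); s=cam('scene')
a=w['color'][:,:,::-1]; cv2.imwrite('pics/c15.png',cv2.resize(a[200:300,270:370],None,fx=6,fy=6,interpolation=3))
o=bot.get_obs(); print(o['eef_pos'])
p=o['eef_pos']; P=[p[0],p[1],p[2]-.0525]
print('pred tip px wrist',proj(w,P),'scene',proj(s,P), 'scene tip meas', 150+247/4,170+219/4)
print('scene tip at z', onz(s,150+247/4,170+217/4,P[2]))
E
```

```text
[ 0.50495103 -0.17042386  0.15850943]
pred tip px wrist [320.13549034 266.34665375] scene [209.48251729 224.30397451] scene tip meas 211.75 224.75
scene tip at z [ 0.50514573 -0.16617721  0.10600943]
```

View pics/c15.png

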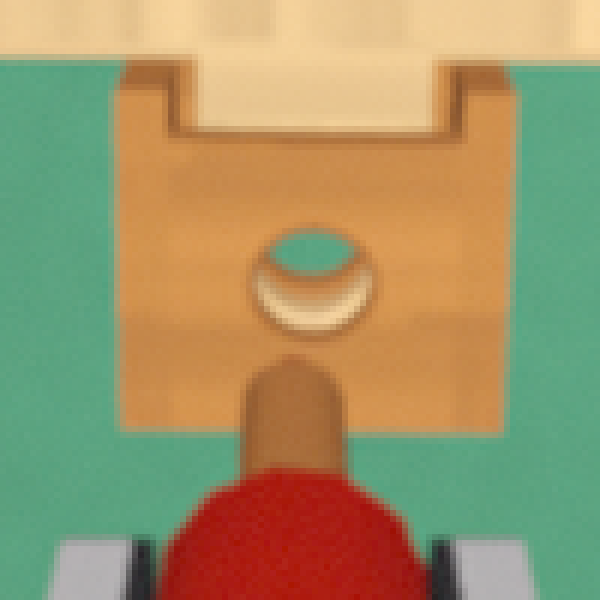

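```bash
python3 - <<'E'
from meas import *
w=cam('wrist'); s=cam('scene'); save(s,'s16.png')
o=bot.get_obs(); print(o['eef_pos'])
print('hole',onz(w,270+314/6,200+283/6,.068), 'plate corners',onz(w,270+119/6,200+432/6,.068),onz(w,270+505/6,200+434/6,.068))
print('tip (end) ',onz(w,270+294/6,200+395/6,.106))
a=cv2.imread('pics/s16.png')[170:290,150:310]; cv2.imwrite('pics/s16c.png',cv2.resize(a,None,fx=4,fy=4,interpolation=3))
E
```

```text
[ 0.50506012 -0.17071399  0.15879098]
hole [ 0.50664604 -0.17283939  0.068     ] plate corners [ 0.4829799  -0.19186386  0.068     ] [ 0.52973292 -0.19236115  0.068     ]
tip (end)  [ 0.50429688 -0.17131292  0.106     ]
```

View pics/s16c.png

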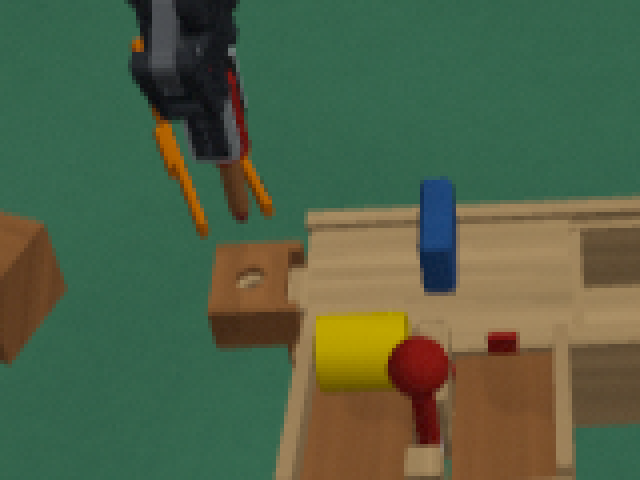

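```bash
python3 -m handwheel '[[0.02,0.3,0.05,0,0,0],[0.02,0.6,0.1,0,0,0],[0.02,0.9,0.1,0,0,0],[0.02,1.28,0.1,0,0,0],[0.02,1.28,0.1,0,0,0]]' -1
python3 - <<'E'
from meas import *
w=cam('wrist'); w=cam('wrist'); save(w,'w17.png'); s=cam('scene');save(s,'s17.png')
x=cv2.resize(w['color'][220:300,280:360,::-1],None,fx=5,fy=5,interpolation=3); y=cv2.resize(s['color'][205:265,180:240,::-1],(400,400),interpolation=3)
cv2.imwrite('pics/c17.png',np.hstack([x,y])); print(bot.get_obs()['eef_pos'])
E
```

```text
clock: 19.98
eef_pos: [0.5071, -0.1699, 0.1258]
tool_rot: [-0.499, 0.502, -0.5, 0.498]
ft_force: [0.2, 0.5, 0.1]
grip_width: 0.0205
[ 0.50813683 -0.17021755  0.12724405]
```

View pics/c17.png

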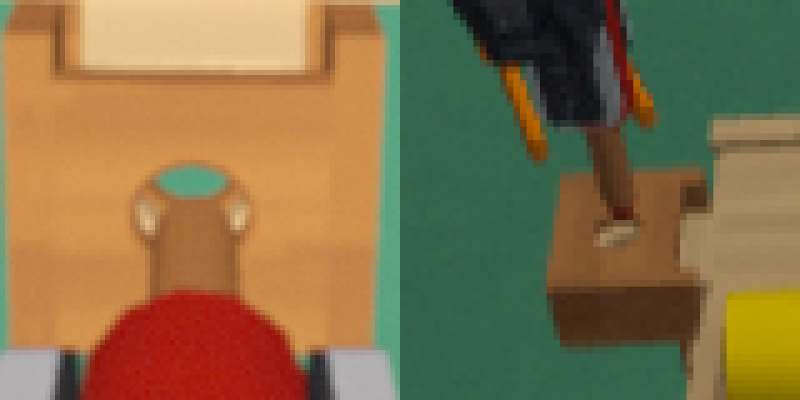

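```bash
python3 - <<'E'
from meas import *
s=cam('scene');w=cam('wrist')
h=onz(s,180+617/6.667-60,205+232/6.667,.068); t=onz(s,180+623/6.667-60,205+215/6.667,.0745); print('scene',h,t)
h=onz(w,280+193/5,220+ (160+245)/2/5,.068); print('wrist hole',h, bot.get_obs()['eef_pos'])
t=onz(w,280+195/5,220+200/5,.0745); print(t)
p=bot.get_obs()['eef_pos']; print(5*(proj(w,[p[0],p[1],p[2]-.0525])-[280,220]))
E
```

```text
scene [ 0.50975446 -0.1705014   0.068     ] [ 0.50925453 -0.16776805  0.0745    ]
wrist hole [ 0.50741649 -0.17045809  0.068     ] [ 0.50830412 -0.17025868  0.12748682]
[ 0.50766846 -0.1675441   0.0745    ]
[200.36744365 222.40383609]
```

```bash
python3 -m handwheel '[[0.03,0,0,0,0,0],[0.03,0.2,0,0,0,0],[0.03,0.4,0,0,0,0],[0.03,0.5,0,0,0,0],[0.03,0.6,0,0,0,0]]' -1
python3 - <<'E'
from meas import *
w=cam('wrist'); w=cam('wrist'); save(w,'w18.png'); s=cam('scene');save(s,'s18.png')
x=cv2.resize(w['color'][220:300,280:360,::-1],None,fx=5,fy=5,interpolation=3); y=cv2.resize(s['color'][205:265,180:240,::-1],(400,400),interpolation=3)
cv2.imwrite('pics/c18.png',np.hstack([x,y])); o=bot.get_obs();print(o['eef_pos'],o['ft_force'])
E
```

```text
clock: 20.85
eef_pos: [0.5078, -0.1711, 0.1119]
tool_rot: [-0.499, 0.502, -0.501, 0.498]
ft_force: [-0.7, -0.7, 1.0]
grip_width: 0.0206
[ 0.50776711 -0.17114941  0.11186569] [-1.12163952 -0.08916604 -0.94886062]
```

View pics/c18.png

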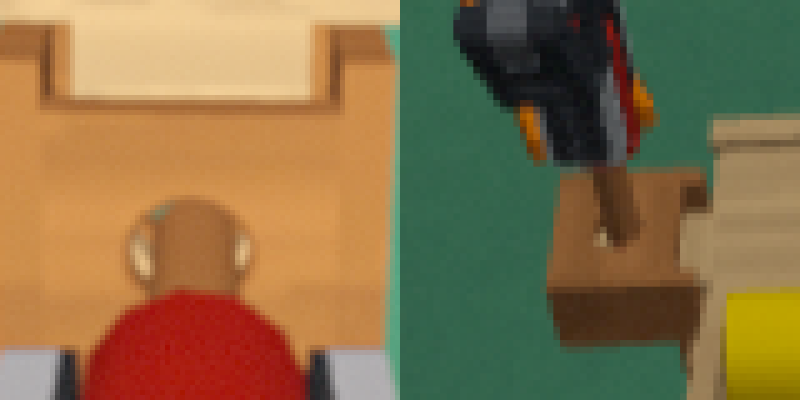

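```bash
python3 -m handwheel '[[0.05,0,-0.01,0,0,0],[0.05,0.2,-0.01,0,0,0],[0.05,0.4,-0.01,0,0,0],[0.05,0.6,-0.01,0,0,0],[0.05,0.7,-0.01,0,0,0]]' -1
python3 -m handwheel '[[0,0.15,0,0,0,0],[0,0.3,0,0,0,0],[0,0.45,0,0,0,0],[0,0.6,0,0,0,0],[0,0.6,0,0,0,0]]' -1
```

```text
clock: 21.62
eef_pos: [0.5073, -0.1721, 0.094]
tool_rot: [-0.499, 0.502, -0.501, 0.498]
ft_force: [-0.2, -0.6, 0.1]
grip_width: 0.0205
clock: 22.25
eef_pos: [0.5073, -0.1721, 0.0792]
tool_rot: [-0.499, 0.502, -0.501, 0.498]
ft_force: [-0.3, 0.4, -0.1]
grip_width: 0.0209
```

```bash
python3 -m handwheel '[[0,0.05,0,0,0,0],[0,0.09,0,0,0,0],[0,0.09,0,0,0,0],[0,0.09,0,0,0,0],[0,0.09,0,0,0,0]]' -1
python3 -m handwheel '[[0,0,0,0,0,0],[0,0,0,0,0,0],[0,0,0,0,0,0],[0,0,0,0,0,0],[0,0,0,0,0,0]]' 1
python3 - <<'E'
from meas import *
w=cam('wrist'); save(w,'w19.png'); s=cam('scene');save(s,'s19.png')
x=cv2.resize(w['color'][200:360,240:400,::-1],(400,400),interpolation=3); y=cv2.resize(s['color'][195:275,170:250,::-1],(400,400),interpolation=3)
cv2.imwrite('pics/c19.png',np.hstack([x,y])); o=bot.get_obs();print(o['eef_pos'],o['ft_force'],o['grip_width'])
E
```

```text
clock: 22.88
eef_pos: [0.5077, -0.1722, 0.0774]
tool_rot: [-0.499, 0.502, -0.501, 0.498]
ft_force: [-0.5, -0.2, -1.1]
grip_width: 0.0202
clock: 23.5
eef_pos: [0.5076, -0.1722, 0.0773]
tool_rot: [-0.499, 0.502, -0.501, 0.498]
ft_force: [-0.3, 1.1, -0.2]
grip_width: 0.0851
[ 0.50764416 -0.17222412  0.07733751] [-1.38644863 -0.3340405  -0.1985562 ] 0.08551205831080352
```

View pics/c19.png

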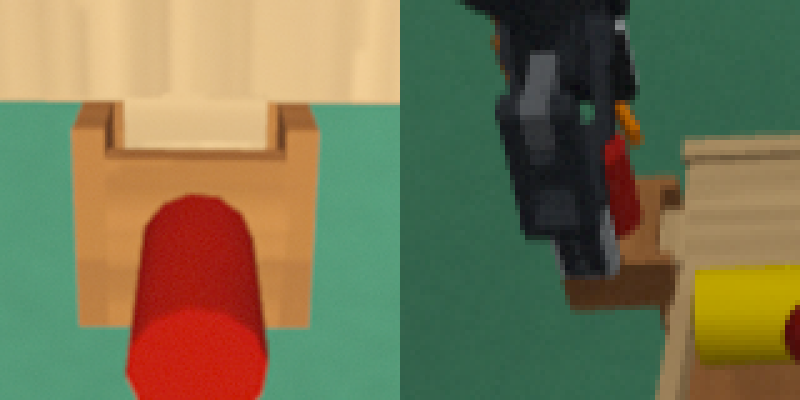

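Pin home; rising clear, then checking.

```bash
python3 -m handwheel '[[0,-0.8,0,0,0,0],[0,-1.8,0,0,0,0],[0,-2.8,0,0,0,0],[0,-4,0,0,0,0],[0,-5,0,0,0,0]]' 1
python3 -m handwheel '[[2,-0.5,0,0,0,0],[4,-1,0,0,0,0],[5,-1,-1,0,0,0],[6,-1,-2,0,0,0],[6,-1,-2,0,0,0]]' 1
python3 - <<'E'
from meas import *
t=cam('top');s=cam('scene');save(s,'s20.png');save(t,'t20.png')
x=cv2.resize(t['color'][160:300,250:450,::-1],(500,350),interpolation=3); y=cv2.resize(s['color'][190:340,170:300,::-1],(303,350),interpolation=3)
cv2.imwrite('pics/c20.png',np.hstack([x,y])[:, :800])
pt=blobs(t,'red',(405,240,435,275),10)[0]; ps=blobs(s,'red',(195,205,232,260),10)[0]; print(pt,ps)
if pt and ps: print('pin head',tri(t,pt[0][0],s,ps[0][0]))
print('handle',[b for b in blobs(t,'blue',(350,240,400,290))[0]]); 
E
```

```text
clock: 24.22
eef_pos: [0.5079, -0.1723, 0.2036]
tool_rot: [0.499, -0.501, 0.501, -0.498]
ft_force: [0.4, -0.8, -0.5]
grip_width: 0.0855
clock: 24.85
eef_pos: [0.4553, -0.3235, 0.2274]
tool_rot: [-0.498, 0.503, -0.502, 0.497]
ft_force: [-0.1, 0.8, 0.1]
grip_width: 0.0853
[((np.float64(417.06), np.float64(254.89)), [411, 250, 13, 11, 104])] [((np.float64(210.52), np.float64(231.04)), [204, 221, 14, 22, 228])]
pin head (array([ 0.50678363, -0.17117611,  0.0895822 ]), np.float64(0.00023700314223040135))
handle [((np.float64(371.74), np.float64(269.84)), [369, 265, 7, 8, 19])]
```

View pics/c20.png

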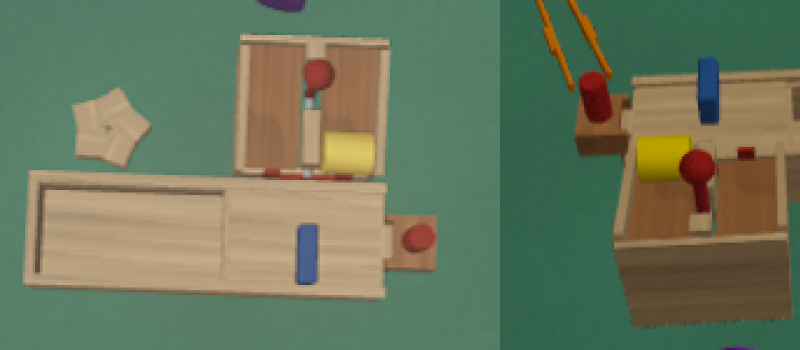

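View pics/s20.png

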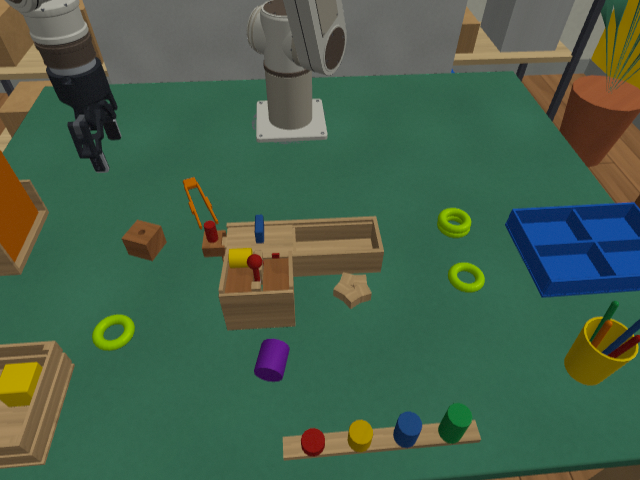

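The head now sits 18.4 mm higher than it did in its stand, and 68 − 50 = 18 mm, so the shoulder is on the plate. I'm handing in.

```bash
python3 -c "
from workcell import bot
print(bot.job_done()); print(bot.get_obs()['clock'])"
```

```text
the job is handed in; nothing more can be done
None
the job is handed in; nothing more can be done
```

The job is done and handed in at about 25 s of the 64 s allowed; the hand-in gives no verdict.

- **Toggle:** I pushed it over to +y, the purple lane, and held it about 1.3 s. The purple cylinder rolled into the catch compartment, the toggle sprang back upright, and yellow stayed in its lane.
- **Lid:** I slid it shut until it met its stop, where the pushing force rose to 15 N with no further motion.
- **Pin:** I took the red locking pin from its stand and lowered it through the bracket without resistance, then released it.

**Last checks:**
- The pin's head measures 18.4 mm higher than it did in the stand. Fully home is 18 mm, so the shoulder is on the plate.
- The pin is within about 2 mm of the measured hole and looks upright.
- The lid handle is in the shut position, the toggle is upright and the gripper is clear. The bystander toys look unmoved in the pictures.
- With the lid shut, the purple cylinder can no longer be seen, so its place is known only from the views before closing.
- **Disagreement:** the cameras differed by 2–4 mm on where the lock hole was. I corrected for this with close views during the insertion.
- **Detour:** on the way to the lid the last joint reached its range limit. I cleared it by turning the tool 90 degrees, which cost about 2 s.

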